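# Clamp a scraper blade in the honing rest

## Robot

A 6-joint arm with a two-finger parallel gripper is mounted at the origin on the work surface; the furniture and walls round the work are solid. World frame = base frame: x ahead of the robot, y to its left, z up, the work surface at z = 0. Lengths are in m, angles in rad, forces in N, time in s.
With the tool pointing down it reaches from about 0.4 to 0.825 m from the base axis. Payload 7 kg.
Tool frame: the origin (TCP) lies between the finger pads; the fingertips stand 22 mm ahead of it and the grasp point (between the pads) lies 3 mm ahead of it (robot.tcp_to_tips is the distance from the TCP to the fingertips, in m); z points along the fingers, y is the line along which they close (so a half turn about z gives the same grasp; the last joint's range is limited). The gripper opens to 85 mm and grips with 20 to 120 N. Pads are 22 mm wide; open, the fingers measure 114 mm over their backs; the gripper's body (76 mm by 85 mm) begins 54 mm behind the grasp point. The pads swing forward as they close: fully open they stand 13 mm farther back than shut.
Start: joints at [-0.869, 0.359, 0.012, 0, -1.224, -0.288], TCP at [0.271, -0.618, 0.253] pointing down, gripper open.
Joint ranges: [-3.07, 3.07], [-1.43, 2.12], [-1.02, 1.25], [-3.03, 1.67], [-3.05, -0], [-3.03, 3.03]. Speed limits (rad/s): [2.39, 2.39, 3.01, 3.14, 3.14, 3.14].

## Interface

Orientations are given as a unit quaternion [w, x, y, z].
In Python, from bench import robot, eyes gives the robot as it stands.
- The arm moves only by the tool jog_arm, never from a script. Its argument "deltas" is a list of rows, each a list of 5 numbers: the shift along the tool's x, y, z in cm, then the turn about the tool's z in rad, then the opening, from -1 (shut) to 1 (fully open). A call has exactly 8 rows; each row shifts and turns the commanded pose from where the row before left it, along the tool's axes as they then stand; what a row does not reach is not made up. A row lasts 1/8 s, in which the tool goes at most 62.5 mm and 10.7 degrees, less where a joint would pass 70% of its speed; a pose out of reach is approached as far as the arm can. A call with a gripper value outside its range is refused whole. The fingers move at their own pace and stop on an object; "force" is the grip in N (left out, the last holds). Time passes only in rows, so rows that do not move let the fingers close, or fill a call up. It gives the time, the measured TCP pose, the force, the opening and the grip force at its end, in the units of the state.
- robot.state(): the state, without advancing time (a new reading comes with each control period).
- eyes.read_camera(name): name is "scene" or "top" or "wrist"; returns a dict with "img" (400x640x3 uint8, blue, green, red), "range_z" (400x640 float32, m along the optical axis (not along the pixel's ray), 0 where there is no reading), "mtx" (3x3 intrinsics, pixels), "rvec" (rotation vector, rad) and "tvec" (3), from world to camera coordinates, as OpenCV has them. Camera axes: x right, y down, z forward; pixel columns grow to the right and rows downward; lengths in m; the calibration is good to about 2 mm. A picture is of the moment at which its call begins.
- robot.sign_off(): hands the job in; it is judged then, once.
The state is a dict: "t": time; "qpos": joint angles; "qd": joint speeds; "effort": joint torques, N m; "ee_pos": TCP position; "eef_rot": TCP orientation; "force": force on the tool from outside, world axes, zero at the start; "wrist_torque": the same for the moment, N m; "finger_gap": finger opening in m; "grasp_force": force on a finger pad.
Only numpy, scipy, OpenCV 4.12 (cv2) and the standard library are available. Lean on these libraries where they do the work, as an engineer would, in place of code of your own. Each camera call takes 0.05 s, during which the arm holds its last target. There are 200 camera calls.

## Task

Set the round-nosed scraper blade up for honing: slide it tang first down the sloping slot of the honing rest until it is fully home against the stop, then push the sprung hold-down lever over through its whole stroke so that it stays shut on the blade. Let go, and leave the square-ended blade and the other things on the bench where they are.

Things in the scene. Friction and masses are not known exactly. Their poses are not given: they have to be found in the camera images.
- round_scraper: round-nosed scraper blade: unhandled flat bar of bright steel, 130 long, 30 wide, 8 thick, 0.23 kg, lying flat on the bench. Origin: centre of its underside. x runs along it: at +65 the half-round nose (radius 15, bevelled below), at -65 the tang's end. The tang is 18 wide over its last 29, then 45-degree shoulders widen it to 30 at x = -30. z: out of the upper face, and still outwards in the slot
- round_scraper_tang_end (a point): middle of the tang end of the round-nosed blade, on its underside; axes as the blade's. Blade seated: this point lies at the cradle's origin and the blade's x, y, z axes point as the cradle's
- square_scraper: the other blade: same steel, size, tang and axes, but its nose is cut off square. Leave it alone
- cradle: sloping bed of the honing rest, bolted to the bench. Origin: on the bed's surface, mid-width, at the face of the stop, 55 above the bench. x points up the slope (30 degrees above level, roughly to the robot's right), y across, z square out of the bed. The slot runs along x from the stop (x = 0) to its mouth at x = 70, where the bed ends; above x = 80 all is free, so 50 of a seated blade sticks out
- slot_mouth (a point): middle of the slot's mouth on the bed (cradle x = 70, y = 0, z = 0), axes as the cradle's. The slot is 34 wide between guides 6 thick and 11.5 high; a strap 5 thick closes its top from cradle x = 40 to 66, leaving 11.5 clear above the bed. The mouth is flared on all four sides, by about 4, over cradle x = 66 to 80
- lever (a joint): hold-down lever, rad: 0 open, 1.134 shut. Hinge along the cradle's y at cradle x = -18, z = 15. Open it stands 65 degrees above the bed; pushed over towards the mouth it presses the blade down. A spring drives it to the nearer end: it takes about 7 N at the grip at first, nothing at mid stroke (0.57), then snaps shut and stays; let go earlier it reopens. Shut, its foot is 7.7 above the bare bed
- lever_grip (a point): middle of the lever's black round grip (22 diameter, 50 long, along the lever), 80 along the lever from the hinge and 14 off the hinge line to the outer side (on top when shut). The lever moves in the cradle's x-z plane at y = 0. The grip is at cradle x = 3, z = 93 when open and x = 62, z = 29 when shut, where the lever lies along the bed above the strap
- wax_tin: round dark-red tin of wax, 81 across, 36 high, origin at the centre of its underside; leave it alone
- sanding_block: cork sanding block, 64 x 105 x 29, origin at the centre of its underside; leave it alone

How it is judged:
By the outcome, as a careful person would: the job done as asked, in the order asked, and still so for the second after the job is handed in, with the robot touching nothing.
It also fails if it takes over 51 s, if anything falls off the work surface, if the arm or the gripper's body presses on something with over 40 N, if the wrist force passes 120 N, or if a joint passes its speed limit or range.

## Working session

There is one attempt and no reset: what is moved stays moved. The work goes in short steps, Python scripts to look and compute and a tool call to move; the robot and the scene stay as the last step left them, time stands still between calls to the robot, and variables do not carry over. Pictures are saved under pics/ and viewed, at most 10 in all, crops included, and the job is handed in when it is done.

Besides the shell and the picture viewer there is one more tool, called as name([rows], argument=value, ...), one row to a line, values as JSON. jog_arm: Moves the arm, as the interface text tells. Its arguments: {"type":"object","properties":{"deltas":{"type":"array","items":{"type":"array","items":{"type":"number"}}},"force":{"type":"number"}},"required":["deltas"]}

```bash
ls; mkdir -p pics
python3 - <<'E'
from bench import robot, eyes
import cv2,numpy as np
for n in ["top","scene"]:
    d=eyes.read_camera(n); cv2.imwrite(f"pics/{n}0.png",d["img"]); np.savez(f"/tmp/{n}0.npz",**d)
    R=cv2.Rodrigues(d["rvec"])[0]; print(n,(-R.T@d["tvec"].ravel()).round(3),R[2].round(3),d["mtx"][0,0])
s=robot.state(); print(s["ee_pos"],s["eef_rot"],s["t"])
E
```

```text
pics
top [0.489 0.023 1.035] [ 0.071  0.017 -0.997] 406.8367887718663
scene [0.159 0.852 0.661] [ 0.372 -0.777 -0.508] 490.83605665063305
[ 0.27122175 -0.61768002  0.25244659] [-2.38091140e-04 -2.05381580e-01  9.78681685e-01  7.14385775e-04] 0.1
```

View pics/top0.png

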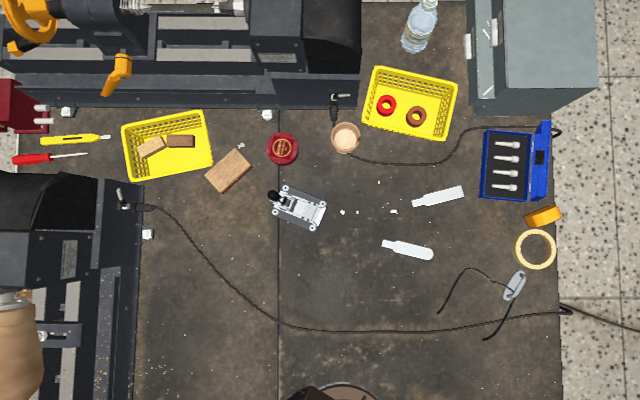

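View pics/scene0.png

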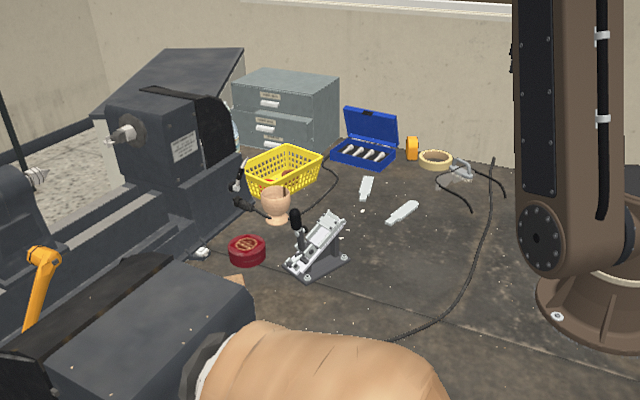

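The top view shows the round-nosed blade at about (407,249) with its nose right at (432,253). The square one is at (437,197), and the rest is at (298,208) with the lever at its left end (273,197) and the mouth to the right. The scene view agrees: the slot rises toward the robot's right.

```bash
cat > h.py <<'E'
import numpy as np, cv2
from scipy.spatial.transform import Rotation as Rn
def ray(d,uv,z):
    "pixels -> world points on plane height z"
    R=cv2.Rodrigues(d["rvec"])[0]; c=-R.T@d["tvec"].ravel()
    uv=np.atleast_2d(uv).astype(float)
    r=np.c_[uv,np.ones(len(uv))]@np.linalg.inv(d["mtx"]).T@R
    return c+r*((z-c[2])/r[:,2])[:,None]
def cloud(d):
    "world point for each pixel from range"
    v,u=np.mgrid[:400,:640]; z=d["range_z"]
    p=np.stack([u,v,np.ones_like(u)],-1).reshape(-1,3)@np.linalg.inv(d["mtx"]).T*z.reshape(-1,1)
    R=cv2.Rodrigues(d["rvec"])[0]
    return ((p-d["tvec"].ravel())@R).reshape(400,640,3)
def proj(d,p):
    return cv2.projectPoints(np.atleast_2d(p).astype(float),d["rvec"],d["tvec"],d["mtx"],None)[0][:,0]
def tool(s):
    w=s["eef_rot"]; return Rn.from_quat([w[1],w[2],w[3],w[0]]).as_matrix()
E
python3 - <<'E'
from h import *
from bench import robot
d=dict(np.load("/tmp/top0.npz")); m=(d["img"].min(2)>170).astype(np.uint8)
n,l,st,c=cv2.connectedComponentsWithStats(m)
for i in range(1,n):
    x,y,w,h,a=st[i]
    if a>150 and 250<c[i][0]<480 and 170<c[i][1]<280:
        p=ray(d,np.argwhere(l==i)[:,::-1],0.008)[:,:2]; r=cv2.minAreaRect((p*1000).astype(np.float32))
        print(st[i],c[i],np.round(r[0],1),np.round(r[1],1),r[2], p.mean(0), np.degrees(np.arctan2(*np.linalg.eigh(np.cov(p.T))[1][::-1,1])))
print(ray(d,[[384,242],[432,253]],.008))
P=cloud(d)[170:240,255:340].reshape(-1,3); P=P[P[:,2]>.03]; print(P.min(0),P.max(0),len(P))
T=tool(robot.state()); print(T.round(3))
E
```

```text
[273 185  53  46 783] [302.87484036 208.55938697] [558.4 104.4] [127.   81.2] 60.73619079589844 [0.55189534 0.09689225] 63.3888703740725
[411 186  53  21 550] [438.92       196.59272727] [ 578.6 -241.5] [ 29.4 131.1] 14.412637710571289 [ 0.57997127 -0.24664163] 104.13140784151929
[382 240  51  20 545] [408.66788991 249.14495413] [ 449.5 -163.6] [129.5  29.6] 76.12366485595703 [ 0.448498   -0.16798542] 75.90492468812634
[[ 0.46658214 -0.10671788  0.008     ]
 [ 0.43864689 -0.22592341  0.008     ]]
[0.48928422 0.02347221 0.03026801] [0.59455697 0.17755321 1.03483137] 1046
[[-0.916 -0.402 -0.001]
 [-0.402  0.916  0.001]
 [ 0.     0.001 -1.   ]]
```

```bash
cat >> h.py <<'E'
def rows(target,yaw,n,s=None):
    "n equal rows (cm, rad) to world target and tool-x heading yaw (deg)"
    if s is None:
        from bench import robot; s=robot.state()
    T=tool(s); y0=np.arctan2(T[1,0],T[0,0]); p=np.array(s["ee_pos"])
    dy=(np.radians(yaw)-y0+np.pi)%(2*np.pi)-np.pi; dp=(np.array(target)-p)/n*100
    print("now",p.round(4),"yaw",np.degrees(y0).round(2),"t",round(s["t"],2),"F",np.round(s["force"],1),"gap",round(float(s["finger_gap"]),4))
    for i in range(n):
        a=y0+dy*i/n; c,q=np.cos(a),np.sin(a)
        print([round(float(v),3) for v in (dp[0]*c+dp[1]*q, dp[0]*q-dp[1]*c, -dp[2], -dy/n)])
E
python3 - <<'E'
from h import *
from bench import robot,eyes
rows([.47,-.12,.36],-104,14)
d=eyes.read_camera("wrist"); R=cv2.Rodrigues(d["rvec"])[0]; c=-R.T@d["tvec"].ravel(); s=robot.state(); T=tool(s)
print(T.T@(c-s["ee_pos"]),(T.T@R.T).round(3),d["mtx"])
E
```

```text
now [ 0.2712 -0.6177  0.2524] yaw -156.3 t 0.1 F [-0.3 -0.   0.5] gap 0.0855
[-2.729, 2.684, -0.768, -0.065]
[-2.898, 2.501, -0.768, -0.065]
[-3.055, 2.307, -0.768, -0.065]
[-3.199, 2.103, -0.768, -0.065]
[-3.329, 1.89, -0.768, -0.065]
[-3.445, 1.669, -0.768, -0.065]
[-3.546, 1.441, -0.768, -0.065]
[-3.633, 1.207, -0.768, -0.065]
[-3.704, 0.968, -0.768, -0.065]
[-3.759, 0.724, -0.768, -0.065]
[-3.798, 0.478, -0.768, -0.065]
[-3.821, 0.229, -0.768, -0.065]
[-3.828, -0.02, -0.768, -0.065]
[-3.818, -0.269, -0.768, -0.065]
[ 0.0799757  -0.0001548  -0.11957063] [[ 0.001 -0.951 -0.308]
 [ 1.     0.001 -0.   ]
 [ 0.    -0.308  0.951]] [[334.29594801   0.         316.85437771]
 [  0.         334.29594801 207.65436436]
 [  0.           0.           1.        ]]
```

jog_arm([
  [-2.73,2.68,-0.77,-0.065,1],
  [-2.9,2.5,-0.77,-0.065,1],
  [-3.05,2.31,-0.77,-0.065,1],
  [-3.2,2.1,-0.77,-0.065,1],
  [-3.33,1.89,-0.77,-0.065,1],
  [-3.45,1.67,-0.77,-0.065,1],
  [-3.55,1.44,-0.77,-0.065,1],
  [-3.63,1.21,-0.77,-0.065,1],
])

```text
t: 1.15
ee_pos: [0.3854, -0.3324, 0.315]
eef_rot: [0.0, -0.451, 0.892, 0.0]
force: [0.1, -0.4, 0.3]
finger_gap: 0.0855
grasp_force: 0.0
```

jog_arm([
  [-3.7,0.97,-0.77,-0.065,1],
  [-3.76,0.72,-0.77,-0.065,1],
  [-3.8,0.48,-0.77,-0.065,1],
  [-3.82,0.23,-0.77,-0.065,1],
  [-3.83,0,-0.77,-0.065,1],
  [-3.82,-0.27,-0.77,-0.065,1],
  [0,0,0,0,1],
  [0,0,0,0,1],
])

```text
t: 2.15
ee_pos: [0.4703, -0.1204, 0.3608]
eef_rot: [-0.0, -0.615, 0.789, 0.0]
force: [0.2, -0.1, 0.8]
finger_gap: 0.0853
grasp_force: 0.0
```

Run:
```python
from h import *
from bench import robot,eyes
d=eyes.read_camera("wrist"); cv2.imwrite("pics/w1.png",d["img"]); np.savez("/tmp/w1.npz",**d)
s=robot.state(); print(s["ee_pos"],s["t"],s["qpos"])
```

```text
[ 0.47017258 -0.12079384  0.36078674] 2.2 [ 1.54629595e-01 -1.48465731e-02 -2.06325938e-01 -9.90668675e-05
 -1.37998113e+00 -4.02255412e-01]
```

View pics/w1.png

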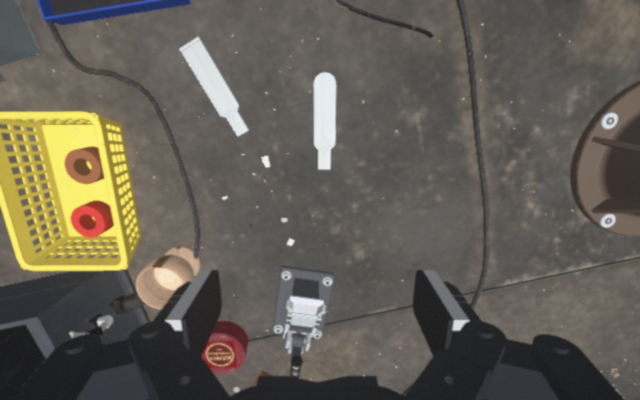

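The wrist view shows the round blade at (325,120) with its nose up the picture, and the rest at (305,310) between the fingers. The strap is at about (305,308) and the lever is below it.

Run:
```python
from h import *
d=dict(np.load("/tmp/w1.npz")); m=(d["img"].min(2)>150).astype(np.uint8)
n,l,st,c=cv2.connectedComponentsWithStats(m)
for i in range(1,n):
    if st[i][4]>800 and abs(c[i][0]-325)<25 and c[i][1]<200:
        p=ray(d,np.argwhere(l==i)[:,::-1],0.008)[:,:2]; r=cv2.minAreaRect((p*1000).astype(np.float32))
        print(np.round(r[0],1),np.round(r[1],1),r[2])
P=cloud(d); P[d["range_z"]==0]=0
img=d["img"][255:385,240:370]; cv2.imwrite("pics/w1c.png",cv2.resize(img,None,fx=4.6,fy=4.6,interpolation=cv2.INTER_CUBIC))
for v in range(265,350,6): print(v,*[f"{P[v,u,0]*1e3:.0f},{P[v,u,1]*1e3:.0f},{P[v,u,2]*1e3:.0f}" for u in range(285,331,6)])
```

```text
[ 447.8 -165.9] [129.1  30.6] 75.79273986816406
265 561,35,-1 552,37,-1 543,39,-1 533,42,-1 524,44,-2 515,47,-1 505,49,-2 496,52,-2
271 561,39,11 553,43,8 543,44,10 534,47,9 525,50,7 516,53,6 507,56,5 498,61,-1
277 563,47,16 556,53,9 546,55,9 537,58,8 528,59,10 518,62,9 509,65,8 500,66,10
283 568,61,8 558,63,9 545,55,28 537,59,24 528,63,21 520,67,19 512,75,8 502,74,15
289 570,71,10 561,74,9 544,56,44 536,60,41 528,63,39 520,67,37 514,85,10 505,88,8
295 573,81,10 545,37,88 543,55,61 536,60,56 528,63,55 520,67,52 517,96,9 508,100,7
301 577,93,9 547,44,91 540,47,89 532,50,88 524,52,88 516,53,89 508,54,90 511,110,8
307 580,105,8 0,0,0 543,60,84 535,61,85 527,63,85 519,64,87 509,59,97 513,121,9
313 583,115,9 550,57,99 541,55,104 539,77,76 531,79,75 522,79,79 511,65,102 517,139,-2
319 586,125,10 553,69,95 545,70,97 537,70,99 529,71,101 521,73,100 528,140,10 520,150,-1
325 570,91,74 566,106,57 558,110,54 550,112,53 533,88,90 525,89,91 531,153,8 523,162,-1
331 584,128,37 574,129,40 560,117,59 551,118,60 542,119,62 531,114,70 534,164,9 526,174,-1
337 579,119,64 581,149,27 562,125,62 553,127,62 544,127,64 545,168,15 537,176,8 528,185,-1
343 583,132,61 574,134,60 563,130,68 555,133,68 545,132,71 551,192,1 542,196,-1 531,198,-1
349 606,193,-1 595,194,0 565,137,73 565,168,38 565,203,-1 555,205,-1 545,208,-2 534,210,0
```

View pics/w1c.png

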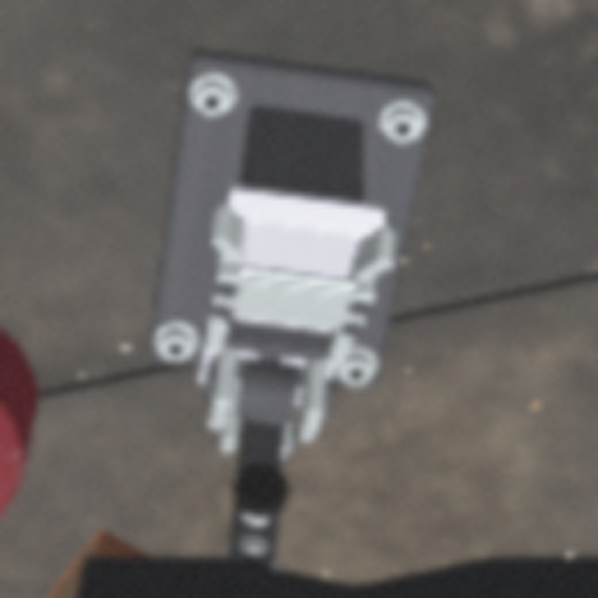

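The crop shows the base plate with bolts at crop (212,95), (403,121), (175,341) and (356,367). The mouth lip runs (232,190)–(387,212), the strap is at y≈265–320, and the lever grip is at (262,485).

Run:
```python
from h import *
d=dict(np.load("/tmp/w1.npz")); f=lambda a:(np.array(a)+.5)/4.6-.5+[240,255]
b=ray(d,f([[212,95],[403,121],[175,341],[356,367]]),.011)[:,:2]*1e3; print(b.round(1))
m1=(b[0]+b[1])/2; m2=(b[2]+b[3])/2; e=m1-m2; print("mid",m1,m2,"yaw",np.degrees(np.arctan2(e[1],e[0])))
l=b[0]-b[2]; r=b[1]-b[3]; a=b[1]-b[0]; a2=b[3]-b[2]
print([np.degrees(np.arctan2(v[1],v[0])) for v in (l,r,a,a2)],[np.linalg.norm(v) for v in (l,r,a,a2)])
L=ray(d,f([[232,190],[387,212]]),.090)*1e3; print("lip",L.round(1),L.mean(0))
ba=ray(d,f([[234,275],[358,290]]),.10)*1e3; print("strap",ba.round(1))
# range points on bed/strap
P=cloud(d)*1e3
for v in range(296,316,2): print(v,*[f"{P[v,u,0]:.0f},{P[v,u,1]:.0f},{P[v,u,2]:.0f}" for u in (296,302,306,310,316)])
```

```text
[[562.3  46.5]
 [501.1  72.3]
 [602.7 140. ]
 [541.6 167. ]]
mid [531.69967418  59.39972098] [572.14619698 153.5372205 ] yaw -113.25095626789923
[np.float64(-113.33681639053727), np.float64(-113.16608659191573), np.float64(157.1474231633408), np.float64(156.1252723913297)] [np.float64(101.86444807803363), np.float64(103.05322634954389), np.float64(66.44928544461038), np.float64(66.75693148029507)]
lip [[546.3  36.9  90. ]
 [504.2  55.1  90. ]] [525.2118085   45.98453363  90.        ]
strap [[550.8  58.3 100. ]
 [517.2  72.  100. ]]
296 539,40,88 537,59,60 532,62,59 526,64,56 518,67,56
298 539,42,90 531,44,90 526,45,90 522,48,87 518,66,62
300 541,46,88 533,48,88 527,48,91 522,50,89 514,52,89
302 541,48,89 533,51,89 528,52,89 523,53,89 515,55,89
304 542,53,88 534,54,88 529,56,88 524,57,87 515,57,90
306 544,57,85 536,59,85 530,58,88 525,61,86 517,62,88
308 546,63,81 537,64,83 532,65,83 526,66,84 518,67,85
310 547,67,79 538,68,80 533,70,81 528,72,80 519,72,83
312 549,73,75 540,74,77 535,75,77 529,76,78 519,73,86
314 542,55,106 535,58,105 530,60,104 530,81,75 519,73,90
```

Run:
```python
from h import *
from bench import robot
print(robot.tcp_to_tips); rows([.435,-.217,.045],-104.2,11)
```

```text
0.022
now [ 0.4702 -0.1208  0.3608] yaw -104.19 t 2.2 F [-0.4  0.3  0.7] gap 0.0855
[0.926, 0.096, 2.871, 0.0]
[0.926, 0.096, 2.871, 0.0]
[0.926, 0.096, 2.871, 0.0]
[0.926, 0.096, 2.871, 0.0]
[0.926, 0.096, 2.871, 0.0]
[0.926, 0.096, 2.871, 0.0]
[0.926, 0.096, 2.871, 0.0]
[0.926, 0.095, 2.871, 0.0]
[0.926, 0.095, 2.871, 0.0]
[0.926, 0.095, 2.871, 0.0]
[0.926, 0.095, 2.871, 0.0]
```

jog_arm([
  [1.5,0.15,4.5,0,0.3],
  [1.5,0.15,4.5,0,0.3],
  [1.5,0.15,4.5,0,0.3],
  [1.5,0.15,4.5,0,0.3],
  [1.5,0.15,4.5,0,0.3],
  [1.5,0.15,4.5,0,0.3],
  [1.2,0.15,3.0,0,0.2],
  [0,0,0,0,0.2],
])

```text
t: 3.2
ee_pos: [0.4329, -0.2179, 0.0591]
eef_rot: [-0.002, -0.613, 0.79, 0.002]
force: [-0.2, 0.5, 0.4]
finger_gap: 0.0516
grasp_force: 0.0
```

jog_arm([
  [0,0,1.5,0,0.2],
  [0,0,1.5,0,0.2],
  [0,0,0.9,0,0.2],
  [0,0,0,0,0.2],
  [0,0,0,0,-1],
  [0,0,0,0,-1],
  [0,0,0,0,-1],
  [0,0,0,0,-1],
], force=20)

```text
t: 4.2
ee_pos: [0.436, -0.2168, 0.0229]
eef_rot: [0.0, -0.615, 0.789, -0.0]
force: [-1.1, 0.6, 6.6]
finger_gap: 0.0287
grasp_force: 19.6
```

jog_arm([
  [0,0,-0.8,0,-1],
  [-0.1,0,-0.8,0,-1],
  [-0.1,0,-0.8,0,-1],
  [-0.2,0,-0.8,0,-1],
  [-0.3,0,-0.8,0,-1],
  [-0.4,0,-0.8,0,-1],
  [-0.4,0,-0.8,0,-1],
  [0,0,0,0,-1],
])

```text
t: 5.2
ee_pos: [0.4397, -0.202, 0.0788]
eef_rot: [0.001, -0.615, 0.789, -0.0]
force: [-0.1, -1.9, -2.6]
finger_gap: 0.0291
grasp_force: 20.0
```

Run:
```python
from h import *
from bench import robot,eyes
d=eyes.read_camera("scene"); np.savez("/tmp/s2.npz",**d); w=eyes.read_camera("wrist"); np.savez("/tmp/w2.npz",**w)
u,v=proj(d,[.44,-.18,.04])[0].astype(int); print(u,v)
a=cv2.resize(d["img"][v-50:v+50,u-60:u+60],(480,400),interpolation=cv2.INTER_CUBIC)
b=cv2.resize(w["img"],(320,200)); b=cv2.copyMakeBorder(b,0,200,0,0,cv2.BORDER_CONSTANT); cv2.imwrite("pics/s2.png",np.hstack([a,b]))
s=robot.state(); print(s["ee_pos"],s["force"],s["finger_gap"],s["grasp_force"])
```

```text
407 197
[ 0.43921843 -0.20216343  0.07814009] [ 0.19618494 -0.67134257 -2.81656363] 0.028832466300918215 19.95062512345612
```

View pics/s2.png

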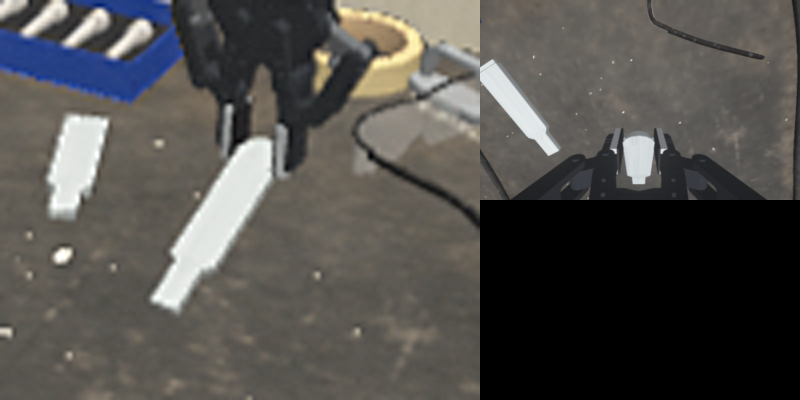

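The view shows the blade held at the nose with the tang hanging toward the bench. The depth readings will give the actual slope.

```bash
cat >> h.py <<'E'
def slope(d,s,zmax=.3):
    "blade seen between the fingers in the wrist view: tilt (deg), roll, points in the tool frame"
    T=tool(s); P=(cloud(d)-s["ee_pos"])@T; g=d["img"].min(2)>140
    m=g&(abs(P[...,1])<.010)&(P[...,0]<.03)&(P[...,0]>-.13)&(P[...,2]>.0)&(P[...,2]<.15)&(d["range_z"]>0)
    q=P[m]
    for _ in range(3):
        A=np.c_[q[:,:2],np.ones(len(q))]; k=np.linalg.lstsq(A,q[:,2],rcond=None)[0]; r=q[:,2]-A@k; q=q[abs(r)<2.5*max(r.std(),.0008)]
    print("n",len(q),"tilt",np.degrees(np.arctan(-k[0])).round(1),"roll",np.degrees(np.arctan(k[1])).round(1),"tool z at x=0",k[2].round(4),"x range",q[:,0].min().round(4),q[:,0].max().round(4))
    return k
E
python3 - <<'E'
from h import *
from bench import robot
slope(dict(np.load("/tmp/w2.npz")),robot.state())
E
```

```text
n 3496 tilt 29.8 roll 0.0 tool z at x=0 0.0132 x range -0.1027 0.01
```

```bash
cat >> h.py <<'E'
O=np.array([.5534,.1095,.055]); YAW=-113.25; H=np.array([np.cos(np.radians(YAW)),np.sin(np.radians(YAW)),0])
UX=H*np.cos(np.pi/6)+[0,0,.5]; UZ=-.5*H+[0,0,np.cos(np.pi/6)]
def tcp_for(X,Z=.0015,tang=(-.0987,.0789)):
    return O+X*UX+Z*UZ-tang[0]*H+np.array([0,0,tang[1]])
E
python3 - <<'E'
from h import *
print(tcp_for(.1)); rows(tcp_for(.1),YAW,7)
E
```

```text
[ 0.48054902 -0.06006525  0.18519904]
now [ 0.4392 -0.2022  0.0781] yaw -104.14 t 5.3 F [ 0.2 -0.7 -2.8] gap 0.0288
[-2.113, -0.077, -1.529, 0.023]
[-2.114, -0.029, -1.529, 0.023]
[-2.114, 0.019, -1.529, 0.023]
[-2.113, 0.067, -1.529, 0.023]
[-2.111, 0.115, -1.529, 0.023]
[-2.108, 0.163, -1.529, 0.023]
[-2.104, 0.211, -1.529, 0.023]
```

jog_arm([
  [-1.4,0,-1.5,0,-1],
  [-2.2,-0.05,-2.0,0.03,-1],
  [-2.2,0,-2.0,0.03,-1],
  [-2.2,0.05,-2.0,0.03,-1],
  [-2.2,0.1,-1.6,0.03,-1],
  [-2.2,0.15,-1.0,0.02,-1],
  [-1.5,0.15,-0.6,0.02,-1],
  [-1.1,0.1,0,0,-1],
], force=35)

```text
t: 6.3
ee_pos: [0.4814, -0.0569, 0.1859]
eef_rot: [0.001, -0.55, 0.835, -0.0]
force: [0.2, -1.4, -2.2]
finger_gap: 0.0279
grasp_force: 34.8
```

Run:
```python
from h import *
from bench import robot,eyes
w=eyes.read_camera("wrist"); np.savez("/tmp/w3.npz",**w); s=robot.state(); slope(w,s)
T=eyes.read_camera("top"); np.savez("/tmp/t3.npz",**T)
a=cv2.resize(w["img"][200:400,170:470],(600,400),interpolation=cv2.INTER_CUBIC)
cv2.imwrite("pics/w3.png",a)
rows(tcp_for(.1),YAW,2)
```

```text
n 3220 tilt 32.0 roll 0.1 tool z at x=0 0.0134 x range -0.0984 0.0106
now [ 0.4812 -0.0571  0.1851] yaw -113.23 t 6.4 F [ 0.  -0.3 -2.3] gap 0.0281
[0.15, -0.027, -0.003, 0.0]
[0.15, -0.027, -0.003, 0.0]
```

View pics/w3.png

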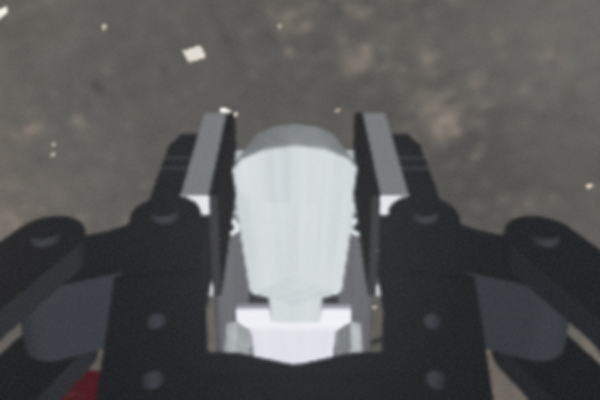

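The crop shows the blade between the pads, with the tang at crop x 270–322 centred over the mouth lip at 237–352, so lateral alignment is good. The blade's droop is now 32°.

Run:
```python
from h import *
w=dict(np.load("/tmp/w3.npz")); P=cloud(w)
def cr(p): q=p-O; return np.stack([q@UX,q@np.array([-H[1],H[0],0]),q@UZ],-1)*1e3
for v in range(336,378,3): print(v,*["%.0f,%.0f,%.1f"%tuple(cr(P[v,u])) for u in (292,300,310,318,325,334,342)])
```

```text
336 -4,26,-50.2 149,9,8.7 149,3,8.7 151,-2,9.2 150,-6,8.8 150,-11,8.8 -5,-28,-50.6
339 -8,26,-48.4 145,9,8.8 144,3,8.6 145,-2,8.7 144,-6,8.4 144,-11,8.4 -8,-28,-48.6
342 -10,26,-46.2 139,10,8.5 138,3,8.1 140,-2,8.8 139,-6,8.4 139,-12,8.5 -12,-28,-47.0
345 -14,26,-44.5 132,10,7.9 134,4,8.4 133,-2,8.2 134,-6,8.5 134,-12,8.4 -16,-28,-45.1
348 -18,26,-42.7 51,14,-18.6 128,4,8.2 127,-2,7.9 127,-6,8.1 49,-16,-19.4 -18,-28,-42.6
351 -21,26,-40.5 51,14,-16.0 122,4,8.0 120,-2,7.5 121,-6,7.8 50,-16,-16.2 -22,-28,-40.9
354 75,19,-5.4 77,13,-4.8 114,4,7.5 115,-2,7.7 114,-6,7.5 78,-14,-4.5 77,-21,-5.0
357 75,19,-3.2 75,13,-3.2 107,4,7.3 107,-2,7.2 108,-7,7.4 75,-14,-3.2 76,-21,-3.0
360 72,19,-1.7 73,13,-1.5 99,4,6.6 101,-2,7.3 100,-7,6.9 73,-14,-1.6 72,-21,-2.0
363 71,19,0.2 68,13,-0.8 68,5,-0.8 68,-2,-0.9 69,-7,-0.7 69,-15,-0.6 74,-21,1.0
366 73,19,3.0 63,13,-0.1 62,5,-0.3 63,-2,-0.2 64,-7,0.3 63,-15,-0.1 75,-21,3.4
369 72,19,4.8 54,13,-0.4 55,5,-0.1 55,-2,-0.0 55,-8,-0.2 55,-15,0.0 75,-20,5.8
372 72,19,7.1 47,13,0.0 46,5,-0.3 46,-2,-0.2 48,-8,0.2 46,-15,-0.4 76,-20,8.1
375 71,19,8.9 39,14,0.3 40,5,0.3 38,-2,-0.1 40,-8,0.4 39,-16,0.1 74,-20,9.7
```

jog_arm([
  [-0.12,0,-0.22,0,-1],
  [-0.65,0,0.375,0,-1],
  [-0.65,0,0.375,0,-1],
  [-0.65,0,0.375,0,-1],
  [-0.65,0,0.375,0,-1],
  [-0.65,0,0.375,0,-1],
  [-0.65,0,0.375,0,-1],
  [0,0,0,0,-1],
], force=30)

```text
t: 7.4
ee_pos: [0.4971, -0.0207, 0.1644]
eef_rot: [-0.0, -0.55, 0.835, 0.0]
force: [-0.0, -0.8, -2.2]
finger_gap: 0.0275
grasp_force: 34.8
```

```bash
cat >> h.py <<'E'
def cr(p): q=p-O; return np.stack([q@UX,q@np.array([-H[1],H[0],0]),q@UZ],-1)*1e3
def tele():
    from bench import robot,eyes
    w=eyes.read_camera("wrist"); s=robot.state(); k=slope(w,s); T=tool(s)
    for x in (0,-.03,-.06,-.08): print(x,cr(s["ee_pos"]+T@[x,0,k[0]*x+k[2]]).round(1))
    print("F",np.round(s["force"],1),"tcp",cr(np.array(s["ee_pos"])).round(1),"t",round(s["t"],2)); return w,s
E
python3 - <<'E'
from h import *
tele()
E
```

```text
n 3687 tilt 29.7 roll 0.5 tool z at x=0 0.0146 x range -0.1169 0.0102
0 [170.6  -0.3  11.3]
-0.03 [136.   -0.3  11.5]
-0.06 [101.5  -0.2  11.6]
-0.08 [78.5 -0.2 11.7]
F [ 0.3  0.2 -3.5] tcp [177.9  -0.3  23.9] t 7.45
```

```bash
sed -i 's/(P\[...,0\]>-.13)/(P[...,0]>-.07)/' h.py
python3 - <<'E'
from h import *
tele()
E
```

```text
n 2799 tilt 32.0 roll 0.1 tool z at x=0 0.0136 x range -0.0699 0.0104
0 [171.3  -0.3  12.2]
-0.03 [135.9  -0.2  11. ]
-0.06 [100.5  -0.2   9.7]
-0.08 [77.  -0.2  8.9]
F [ 0.1 -0.3 -3.1] tcp [178.   -0.3  24. ] t 7.5
```

jog_arm([
  [-0.62,0,0.43,0,-1],
  [-0.62,0,0.43,0,-1],
  [-0.62,0,0.43,0,-1],
  [-0.62,0,0.43,0,-1],
  [-0.62,0,0.43,0,-1],
  [-0.62,0,0.43,0,-1],
  [0,0,0,0,-1],
  [0,0,0,0,-1],
], force=30)

```text
t: 8.5
ee_pos: [0.5118, 0.0131, 0.139]
eef_rot: [-0.0, -0.55, 0.835, 0.0]
force: [-0.1, 0.4, -2.6]
finger_gap: 0.0279
grasp_force: 34.8
```

Run:
```python
from h import *
tele()
```

```text
n 3246 tilt 26.5 roll -0.2 tool z at x=0 0.0146 x range -0.07 0.0103
0 [ 1.258e+02 -1.000e-01  7.700e+00]
-0.03 [92.3 -0.1  9.7]
-0.06 [58.9 -0.1 11.8]
-0.08 [36.6 -0.  13.1]
F [ 0.4  1.1 -2.3] tcp [ 1.331e+02 -1.000e-01  2.030e+01] t 8.55
```

jog_arm([
  [-0.22,0,0.125,0,-1],
  [-0.22,0,0.125,0,-1],
  [-0.22,0,0.125,0,-1],
  [-0.1,0,0.06,0,-1],
  [-0.1,0,0.06,0,-1],
  [-0.1,0,0.06,0,-1],
  [0,0,0,0,-1],
  [0,0,0,0,-1],
])

```text
t: 9.55
ee_pos: [0.5148, 0.0205, 0.134]
eef_rot: [-0.001, -0.55, 0.835, -0.0]
force: [-4.1, -7.3, 5.4]
finger_gap: 0.0283
grasp_force: 35.8
```

```bash
sed -i 's/(P\[...,0\]>-.07)/(P[...,0]>-.035)/' h.py
python3 - <<'E'
from h import *
w,s=tele(); np.savez("/tmp/w4.npz",**w)
E
```

```text
n 2095 tilt 29.8 roll 0.2 tool z at x=0 0.0137 x range -0.035 0.0105
0 [116.7  -0.3   7.9]
-0.03 [82.1 -0.3  8. ]
-0.06 [47.5 -0.3  8. ]
-0.08 [24.5 -0.3  8. ]
F [-3.9 -6.7  6.1] tcp [123.5  -0.3  19.9] t 9.6
```

jog_arm([
  [0,0,0,0,0.3],
  [0,0,0,0,0.3],
  [0,0,0,0,0.3],
  [0,0,0,0,0.3],
  [0,0,-1.5,0,0.3],
  [0,0,-2.5,0,0.3],
  [0,0,-3.0,0,0.3],
  [0,0,-3.0,0,0.3],
])

```text
t: 10.6
ee_pos: [0.5157, 0.0219, 0.2355]
eef_rot: [0.0, -0.55, 0.835, -0.0]
force: [0.6, 0.2, -0.5]
finger_gap: 0.0558
grasp_force: 0.0
```

Run:
```python
from h import *
from bench import robot,eyes
w=eyes.read_camera("wrist"); s=robot.state(); P=cloud(w); np.savez("/tmp/w5.npz",**w)
C=cr(P); m=(w["img"].min(2)>140)&(abs(C[...,1])<25)&(C[...,0]>82)&(C[...,0]<140)&(abs(C[...,2]-8)<4)
q=C[m]; print(len(q),q[:,0].max(),q[:,1].min(),q[:,1].max(),q[:,2].mean(),np.polyfit(q[:,0],q[:,2],1))
m=abs(q[:,0]-95)<8; print(q[m,1].min(),q[m,1].max()); 
# lever grip: dark points near open pose
g=(w["img"].max(2)<70)&(abs(C[...,1])<25)&(abs(C[...,0]-3)<35)&(C[...,2]>65)&(C[...,2]<130)
q=C[g]; print(len(q), q.mean(0) if len(q) else None, q.min(0) if len(q) else 0,q.max(0) if len(q) else 0)
a=np.array(s["ee_pos"]); a[2]=.24; t=O-.085*H; t[2]=.24; rows(t,YAW,6)
```

```text
1401 128.50037268342356 -15.526804602513609 14.195010290022406 7.888099876620579 [-9.85607925e-04  7.99196291e+00]
-15.526804602513609 13.998166787969268
638 [ 7.49698297 -0.13617374 84.91531387] [ -4.24938269 -10.89312454  65.01439831] [15.85618229 10.5235966  97.55834289]
now [0.5176 0.0221 0.2398] yaw -113.26 t 10.65 F [2.8 0.5 5.4] gap 0.0556
[-2.991, 0.027, -0.003, -0.0]
[-2.991, 0.027, -0.003, -0.0]
[-2.991, 0.027, -0.003, -0.0]
[-2.991, 0.027, -0.003, -0.0]
[-2.991, 0.027, -0.003, -0.0]
[-2.991, 0.027, -0.003, -0.0]
```

jog_arm([
  [-3.0,0,0,0,-1],
  [-3.0,0.05,0,0,-1],
  [-3.0,0.05,0,0,-1],
  [-3.0,0.05,0,0,-1],
  [-3.0,0,0,0,-1],
  [-3.0,0,0,0,-1],
  [0,0,2.5,0,-1],
  [0,0,3.0,0,-1],
], force=40)

```text
t: 11.65
ee_pos: [0.5861, 0.1894, 0.178]
eef_rot: [0.0, -0.55, 0.835, -0.0]
force: [0.6, 0.4, -0.2]
finger_gap: 0.0
grasp_force: 0.0
```

Run:
```python
from h import *
from bench import robot,eyes
d=eyes.read_camera("scene"); u,v=proj(d,O+[0,0,.05])[0].astype(int)
cv2.imwrite("pics/s6.png",cv2.resize(d["img"][v-70:v+60,u-80:u+80],(640,520),interpolation=cv2.INTER_CUBIC))
t=O-.085*H; t[2]=.142; rows(t,YAW,4)
```

```text
now [0.5838 0.1882 0.1732] yaw -113.33 t 11.7 F [-1.5 -1.  -5.6] gap -0.0002
[-0.018, -0.079, 0.78, -0.0]
[-0.018, -0.079, 0.78, -0.0]
[-0.018, -0.079, 0.78, -0.0]
[-0.018, -0.079, 0.78, -0.0]
```

View pics/s6.png

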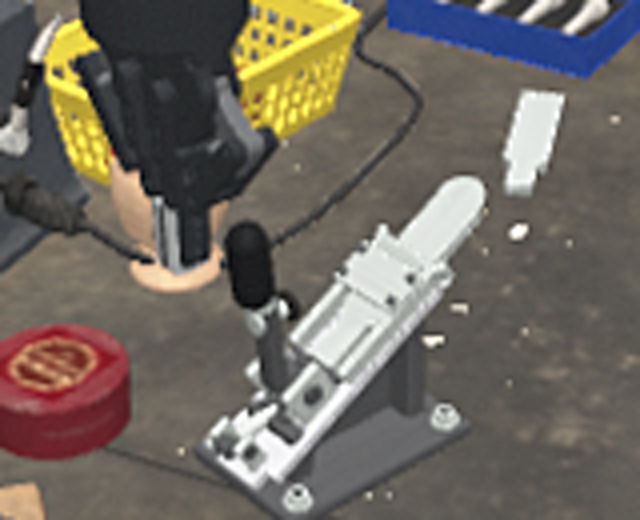

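The blade lies in the slot with its nose protruding up-right, the lever grip stands at crop (248,265), and the closed fingers are behind it at (180,240). Next I'll push the lever over.

jog_arm([
  [0,-0.1,1.2,0,-1],
  [0,-0.05,1.2,0,-1],
  [0,0,1.1,0,-1],
  [0.8,0,0,0,-1],
  [1.0,0,0,0,-1],
  [1.0,0,0,0,-1],
  [1.0,0,0,0,-1],
  [1.0,0,0,0,-1],
])

```text
t: 12.7
ee_pos: [0.5713, 0.1458, 0.1474]
eef_rot: [0.006, -0.55, 0.835, -0.0]
force: [1.6, 7.3, 8.6]
finger_gap: -0.0002
grasp_force: 4.4
```

jog_arm([
  [1.0,0,0,0,-1],
  [1.0,0,0,0,-1],
  [1.0,0,0,0,-1],
  [0.8,0,0,0,-1],
  [0.8,0,0,0,-1],
  [0.5,0,0,0,-1],
  [0,0,0,0,-1],
  [0,0,0,0,-1],
])

```text
t: 13.7
ee_pos: [0.5478, 0.0964, 0.1435]
eef_rot: [0.0, -0.55, 0.835, -0.0]
force: [0.5, -0.3, 0.2]
finger_gap: 0.0002
grasp_force: 0.0
```

Run:
```python
from h import *
from bench import robot,eyes
d=eyes.read_camera("scene"); u,v=proj(d,O+[0,0,.05])[0].astype(int)
cv2.imwrite("pics/s7.png",cv2.resize(d["img"][v-70:v+60,u-80:u+80],(640,520),interpolation=cv2.INTER_CUBIC))
s=robot.state(); print(s["force"],s["ee_pos"],"h",(np.array(s["ee_pos"])-O)@H,s["t"])
```

```text
[ 0.03018046  0.15275076 -0.01090928] [0.54780702 0.09644948 0.14343716] h 0.014198493947115315 13.75
```

View pics/s7.png

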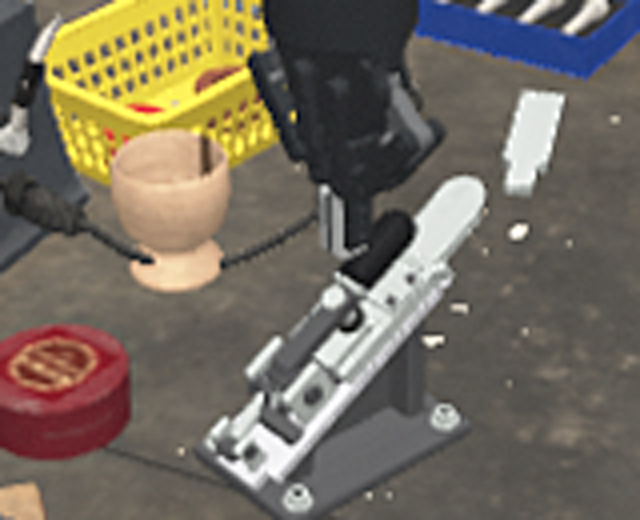

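The lever is shut along the bed above the strap, with the grip at crop (375,250), and the fingers aren't loaded. I'll press briefly on top to make sure it's fully over, then withdraw.

jog_arm([
  [0,0,-1.8,0,-1],
  [1.1,0,0,0,-1],
  [1.1,0,0,0,-1],
  [0,0,0.5,0,-1],
  [0,0,0.5,0,-1],
  [0,0,0.3,0,-1],
  [0,0,0.2,0,-1],
  [0,0,0,0,-1],
])

```text
t: 14.75
ee_pos: [0.5392, 0.0758, 0.149]
eef_rot: [0.0, -0.55, 0.835, -0.001]
force: [-9.9, -1.5, 26.1]
finger_gap: 0.0
grasp_force: 10.8
```

jog_arm([
  [0,0,-1,0,-1],
  [0,0,-2,0,-1],
  [0,0,-3,0,-1],
  [1,0,-3,0,-1],
  [2,0,-3,0,-1],
  [2,0,-2,0,-1],
  [0,0,0,0,-1],
  [0,0,0,0,-1],
])

```text
t: 15.75
ee_pos: [0.519, 0.0304, 0.2856]
eef_rot: [-0.0, -0.549, 0.835, 0.0]
force: [-0.3, 0.1, 0.1]
finger_gap: -0.0001
grasp_force: 0.0
```

Run:
```python
from h import *
from bench import robot,eyes
w=eyes.read_camera("wrist"); d=eyes.read_camera("scene")
C=cr(cloud(w)); m=(w["img"].min(2)>140)&(abs(C[...,1])<25)&(C[...,0]>84)&(C[...,0]<140)&(abs(C[...,2]-8)<4)
q=C[m]; print(len(q),"nose",q[:,0].max(),"y",q[:,1].min(),q[:,1].max(),"z",np.polyfit(q[:,0],q[:,2],1))
g=(w["img"].max(2)<80)&(abs(C[...,1])<12)&(C[...,0]>37)&(C[...,0]<86)&(C[...,2]>20)&(C[...,2]<60)
q=C[g]; m=abs(q[:,1])<3; print("grip",len(q),q.mean(0),"top z fit",np.polyfit(q[m,0],q[m,2],1))
u,v=proj(d,O+[0,0,.05])[0].astype(int)
cv2.imwrite("pics/s8.png",np.hstack([cv2.resize(d["img"][v-70:v+60,u-80:u+80],(400,325),interpolation=cv2.INTER_CUBIC),cv2.resize(w["img"][:,60:580],(400,325))]))
s=robot.state(); print(s["force"],s["ee_pos"],s["t"])
```

```text
1075 nose 128.3608652396259 y -15.585883896316393 14.351025824287653 z [-4.65972207e-04  7.96990391e+00]
grip 658 [72.01511556 -0.23606267 36.20027157] top z fit [-0.27084556 56.88397165]
[0.59407894 0.21453904 0.28308884] [0.51899828 0.0305175  0.28529418] 15.85
```

View pics/s8.png

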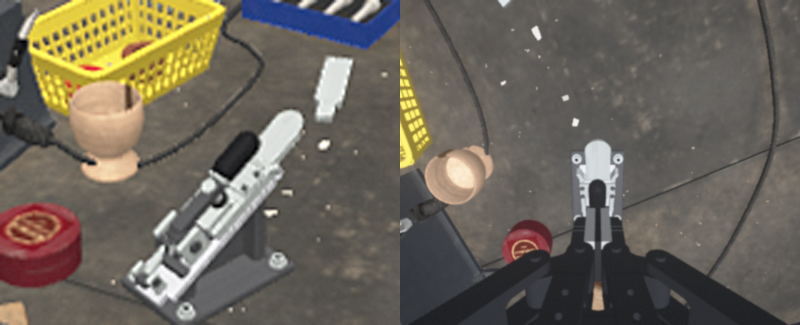

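The final views show the lever lying shut along the bed, the blade in place at the same nose position as before clamping, the square blade undisturbed and the gripper clear.

```bash
python3 -c "
from bench import robot; print(robot.sign_off())"
```

```text
the job is handed in; nothing more can be done
None
```

The job is handed in at about 16 s: the round-nosed blade is down the slot against the stop, the lever is shut on it, the gripper is clear, and the other things were left alone; sign-off returned no verdict.

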